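Fit and lock the linchpin of a trailer drawbar hinge

TASK

Secure the drawbar's hitch pin: take the linchpin out of the wooden pin block, put it down through the cross hole near the bare right-hand end of the hitch pin until its head sits on the pin, with the side to which its ring swings facing that bare end, and then swing the sprung ring out and down over the end of the hitch pin until it snaps shut beneath, like the one already fitted at the other end. The hitch pin slides and turns a little in its bracket, so feel for the hole and never force the linchpin; leave the other tools as they lie.

Things in the scene. Friction and masses are not known exactly. Their poses are not given: they have to be found in the camera images.
- hitch_bracket: fixed steel bracket: grey base plate 130 x 120 x 10 mm, two grey cheeks 42 mm wide, 99 mm high, outer faces at y = +/-37 mm (plus 3 mm washers, 34 mm across), and between them a green drawbar tube running 148 mm to +x, top at 98 mm, on a wooden chock. Origin on the bench under the middle; z up. The bright hitch pin, 22 mm thick, lies along y, axis at z = 78 mm, bare end to -y
- bore_mid (a point): a mark on the bracket, not on the hitch pin: the hitch pin's top line (z = 89 mm) at the middle of its travel (y = -84 mm). The vertical 12 mm through hole lies unmeasured within 12 mm of it either way along the bracket's y, its centre 14 mm from the pin's flat bare end (rim bevelled 2 mm); the pin is also turned up to 6 degrees, so the mouth may be 1.2 mm aside
- pin_axis (a point): a mark on the bracket: the hitch pin's axis midway between the cheeks, 78 mm above the bench. Friction holds the hitch pin against some 12 N along its axis and 0.03 N m of turning: a nose that has begun to enter its hole draws it into line. Washer to hole: 32 to 56 mm. Its +y end carries a linchpin fitted and locked, 49 to 73 mm from the middle
- linchpin: loose linchpin, 0.1 to 0.16 kg: yellow head 20 (x) x 16 (y) x 16 mm on a shank 11 mm thick, 31 mm long. Origin on its axis under the head, z up. A wire ring is hinged on the head about x, at z = 9 mm, and swings to -y; a red lug stands on the head's +y side (to z = 22.5 mm). Starts in the block's middle hole, head on the block. Grip the head along y. Its -y must face the hitch pin's bare end
- linchpin_tip (a point): end of the linchpin's nose, 31 mm below its origin; the nose tapers from 11 to 8.4 mm in thickness over its last 3 mm
- ring (a joint): angle of the linchpin's ring: 0 = open, straight up; 1.57 = level, pointing to the linchpin's -y; 3.14 = locked, straight down round the hitch pin, its far end 6 mm below the linchpin's tip. Sprung over centre: below 1.8 rad it springs back to 0 (0.1 N m at 0, falling to nothing at 1.8); beyond 1.8 it snaps shut by itself and stays so (0.1 N m)
- ring_crown (a point): middle of the ring's far end, on the wire's centre line, 46 mm from the hinge axis. The ring is a smooth bow of 4 mm wire, 44 mm wide outside, 36 mm inside, its far end straight for 26 mm along the linchpin's x; open, it stands up to 57 mm above the linchpin's origin
- pin_block: fixed hardwood block, 96 x 56 x 40 mm; origin under its centre, z up. The linchpin stands in its middle hole; two clevis pins with steel heads 6 mm high and at most 15 mm wide are stuck in it at x = +/-33 mm, y = +8 mm
- pliers_red: bystander: pliers with red handles lying flat, 55 x 181 x 13 mm; origin under the middle
- spanner_13: bystander: combination spanner lying flat, 31 x 192 x 8 mm; origin under the middle
- tape_elec: bystander: roll of black tape lying flat, 62 x 59 x 19 mm; origin under the middle
- tape_measure: bystander: yellow and black tape measure, 38 x 87 x 66 mm; origin under the middle
- marker: bystander: felt marker lying down, 18 x 136 x 18 mm; origin under the middle

How it is judged:
By the outcome, as a careful person would: the job done as asked, in the order asked, and still so for the second after the job is handed in, with the robot touching nothing.
It also fails if it takes over 51 s, if anything falls off the work surface, if the arm or the gripper's body presses on something with over 40 N, if the wrist force passes 120 N, or if a joint passes its speed limit or range.

ROBOT

A 6-joint arm with a two-finger parallel gripper is mounted at the origin on a cart in front of the work surface, level with it; the furniture and walls round the work are solid. World frame = base frame: x ahead of the robot, y to its left, z up, the work surface at z = 0. Lengths are in m, angles in rad, forces in N, time in s.
With the tool pointing down it reaches from about 0.25 to 0.725 m from the base axis. Payload 4 kg.
Tool frame: the origin (TCP) lies on the centre line of the jaws, within the pads' length; the fingertips stand 22 mm ahead of it and the grasp point (between the pads) lies 3 mm ahead of it; z points along the fingers, y is the line along which they close (so a half turn about z gives the same grasp; the last joint's range is limited). The gripper opens to 85 mm and grips with 20 to 120 N. Pads are 22 mm wide; open, the fingers measure 114 mm over their backs; the gripper's body (76 mm by 85 mm) begins 54 mm behind the grasp point. The pads swing forward as they close: fully open they stand 13 mm farther back than shut.
Start: joints at [-1.158, 0.241, 0.005, 1.335, 0, 1.571], TCP at [0.201, -0.458, 0.253] pointing down, gripper open.
Joint ranges: [-2.72, 2.72], [-1.05, 1.87], [-1.09, 1.28], [-1.99, 2.15], [-1.42, 1.44], [-3.14, 3.14]. Speed limits (rad/s): [2.79, 2.79, 3.14, 3.14, 3.14, 3.14].

INTERFACE

Orientations are given as a unit quaternion [x, y, z, w].
In Python, from workcell import bot gives the robot as it stands.
- The arm moves only by the shell command python3 -m inch 'ROWS'. ROWS is JSON, one flat list of numbers, 7 for each row, row after row: the shift along the world's x, y, z in mm, then the turn, a rotation vector about the world's x, y, z in rad, then the opening in per cent of the stroke, from 0 (shut) to 100 (fully open). A call has 1 to 8 rows; each row is the pose to reach, as a shift and turn from the pose commanded when the call began; what a row does not reach only later rows make up. A row lasts 1/12 s, in which the tool goes at most 41.7 mm and 7.16 degrees, less where a joint would pass 70% of its speed; a pose out of reach is approached as far as the arm can. A call with a gripper value outside its range is refused whole. The fingers move at their own pace and stop on an object; the grip force is fixed at half the most. Time passes only in rows, so rows that repeat a pose let the fingers close. It gives the time, the measured TCP pose, the force, the opening and the grip force at its end, in the units of the state.
- bot.get_obs(): the state, without advancing time (a new reading comes with each control period).
- bot.camera(name): name is "scene" or "top" or "wrist"; returns the picture (384x512x3 uint8, blue, green, red); there is no depth.
- bot.camera_info(name): a dict with "intrinsics" (3x3 intrinsics, pixels), "distortion" ([k1, k2, p1, p2, k3] as OpenCV has them; the pictures are not rectified), "camera_from_world" (4x4, takes a point from world to camera coordinates); the wrist camera has in their place "hand_eye" (4x4, takes a point from camera to tool coordinates, whose origin is the TCP and whose axes are the flange's). Camera axes: x right, y down, z forward; pixel columns grow to the right and rows downward; lengths in m; the calibration is good to about 2 mm. A picture is of the moment at which its call begins: read the wrist's pose just before it. camera_info takes no time and is no camera call.
- bot.job_done(): hands the job in; it is judged then, once.
Trained networks look in the newest picture that a camera, given by its name, has taken for a name from the list of things; names that differ only in an ending like _2 or _b are one class to them, and where a whole thing is asked for, a point or a joint stands for the part that bears it (a point fixed in the world has none). Each returns a list of dicts, best first, with "confidence" (0 to 1); they miss things now and then, are a little off and sometimes report something else, mostly with a low value. They report only what shows in the picture. A call takes as long as a camera call.
- bot.silhouettes(camera, target): "mask" (384x512 bool, what is visible of it) and "uv" ([column, row] in pixels, amid what is visible of it).
- bot.spot_point(camera, target): "uv" ([column, row] in pixels: a listed point, or the origin of a listed thing).
The state is a dict: "clock": time; "joint_pos": joint angles; "joint_vel": joint speeds; "tau": joint torques, N m; "eef_pos": TCP position; "tool_rot": TCP orientation; "ft_force": force on the tool from outside, world axes, zero at the start; "ft_torque": the same for the moment, N m; "grip_width": finger opening in m; "grasp_force": force on a finger pad.
Only numpy, scipy, OpenCV 4.12 (cv2) and the standard library are available. Lean on these libraries where they do the work, as an engineer would, in place of code of your own. Each camera call takes 0.05 s, during which the arm holds its last target. There are 200 camera calls.

## Working session

There is one attempt and no reset: what is moved stays moved. The work goes in short steps, Python scripts to look and compute and a shell command to move; the robot and the scene stay as the last step left them, time stands still between calls to the robot, and variables do not carry over. Pictures are saved under pics/ and viewed, at most 14 in all, crops included, and the job is handed in when it is done.

```bash
mkdir -p pics; ls; cat > h.py <<'E'
import numpy as np, cv2
from scipy.spatial.transform import Rotation as R
from workcell import bot
def cam(name):
    i=bot.camera_info(name); K=np.array(i["intrinsics"]); D=np.array(i["distortion"],float)
    if name=="wrist":
        o=bot.get_obs(); T=np.eye(4); T[:3,:3]=R.from_quat(o["tool_rot"]).as_matrix(); T[:3,3]=o["eef_pos"]
        W=T@np.array(i["hand_eye"])
    else: W=np.linalg.inv(np.array(i["camera_from_world"]))
    return K,D,W
def onz(c,uv,z):
    K,D,W=c
    p=cv2.undistortPoints(np.array([[uv]],float),K,D)[0,0]
    d=W[:3,:3]@[p[0],p[1],1]; o=W[:3,3]
    return o+d*(z-o[2])/d[2]
def proj(c,P):
    K,D,W=c; C=np.linalg.inv(W)
    return cv2.projectPoints(np.array(P,float).reshape(-1,3),cv2.Rodrigues(C[:3,:3])[0],C[:3,3],K,D)[0].reshape(-1,2)
def tri(c1,u1,c2,u2):
    A=[];b=[]
    for c,u in((c1,u1),(c2,u2)):
        p=cv2.undistortPoints(np.array([[u]],float),c[0],c[1])[0,0]
        d=c[2][:3,:3]@[p[0],p[1],1]; d/=np.linalg.norm(d); M=np.eye(3)-np.outer(d,d)
        A.append(M);b.append(M@c[2][:3,3])
    return np.linalg.lstsq(np.vstack(A),np.hstack(b),rcond=None)[0]
E
cat > a.py <<'E'
from h import *
np.set_printoptions(precision=4,suppress=True)
ims=[]
C={}
for n in("scene","top"):
    C[n]=cam(n); im=bot.camera(n); ims.append(im); cv2.imwrite(f"pics/{n}0.png",im); print(n,C[n][2][:3,3])
for t in("linchpin","linchpin_tip","ring_crown","bore_mid","pin_axis","hitch_bracket","pin_block"):
    u={}
    for n in C:
        r=bot.spot_point(n,t); u[n]=[(np.round(x["uv"],1),round(x["confidence"],2)) for x in r[:3]]
    print(t,u)
    try: print("  ",tri(C["scene"],u["scene"][0][0],C["top"],u["top"][0][0]))
    except Exception as e: print(e)
print(bot.get_obs())
cv2.imwrite("pics/top0b.png",cv2.resize(ims[1],(800,600)))
cv2.imwrite("pics/scene0b.png",cv2.resize(ims[0],(800,600)))
E
python3 a.py
```

```text
pics
scene [-0.1077  1.2344  0.7583]
top [0.2395 0.1802 1.4671]
linchpin {'scene': [(array([213.4, 209. ]), 0.61), (array([149.9, 246.3]), 0.33)], 'top': [(array([235. , 168.4]), 0.47)]}
   [0.5199 0.2736 0.0267]
linchpin_tip {'scene': [(array([214.3, 210.4]), 0.58)], 'top': []}
list index out of range
ring_crown {'scene': [(array([214.7, 191.5]), 0.44)], 'top': [(array([231.2, 161.8]), 0.54)]}
   [0.5206 0.2771 0.0915]
bore_mid {'scene': [(array([260.3, 151. ]), 0.94)], 'top': [(array([331.4, 158.3]), 0.91)]}
   [ 0.5227 -0.0229  0.1   ]
pin_axis {'scene': [(array([240.2, 165.2]), 0.93), (array([217.8, 217.7]), 0.71)], 'top': [(array([300.8, 154.5]), 0.57), (array([231.5, 158.8]), 0.44)]}
   [0.5457 0.0681 0.0784]
hitch_bracket {'scene': [(array([239. , 187.3]), 0.9)], 'top': [(array([300.6, 158.7]), 0.74), (array([230.7, 162.6]), 0.61), (array([162. , 228.8]), 0.2)]}
   [ 0.5524  0.0623 -0.0114]
pin_block {'scene': [(array([211.9, 216.1]), 0.91), (array([194.1, 256.8]), 0.5)], 'top': [(array([233.2, 165. ]), 0.67), (array([227.9, 161.1]), 0.37)]}
   [0.5303 0.2781 0.0017]
{'clock': 0.8, 'joint_pos': array([-1.158 ,  0.2405,  0.005 ,  1.3352,  0.    ,  1.5708]), 'joint_vel': array([0.0023, 0.0006, 0.0012, 0.0016, 0.0004, 0.001 ]), 'tau': array([ -0.0004, -37.2148,  25.268 ,   0.0008,  -0.0001,   0.    ]), 'eef_pos': array([ 0.2006, -0.458 ,  0.2533]), 'tool_rot': array([0.9788, 0.2049, 0.    , 0.    ]), 'ft_force': array([-0.1875,  0.4668,  0.0351]), 'ft_torque': array([-0.0002,  0.0357, -0.0115]), 'grasp_force': 0.0, 'grip_width': 0.08543226362840589}
```

View pics/top0b.png

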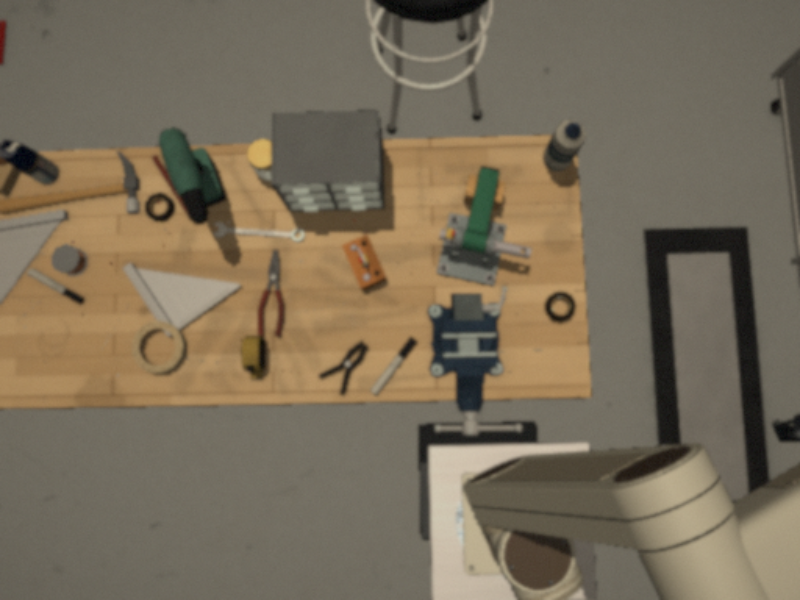

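View pics/scene0b.png

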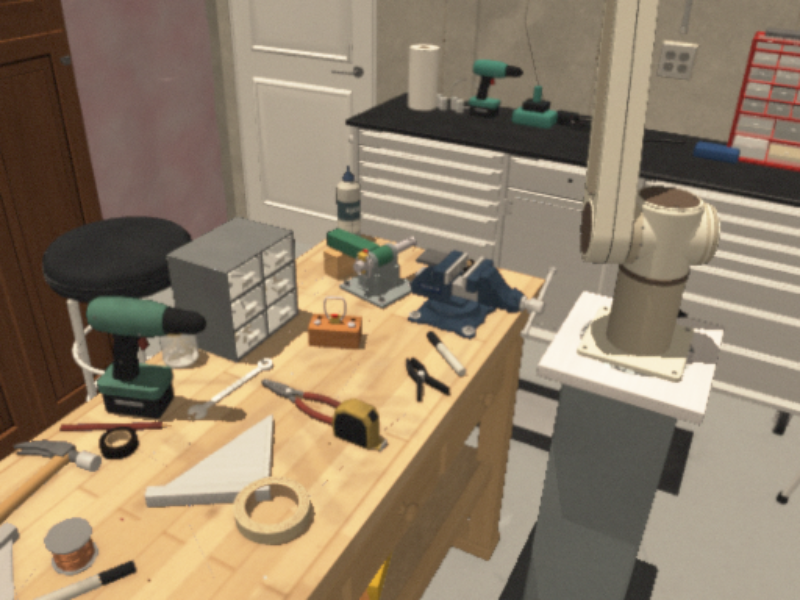

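The top view shows the bracket at 512-scale (300,158), with its bare pin end pointing right, and the orange block at (233,167). The scene view shows the linchpin's ring standing open on the block. The vise lies just in front of the bracket. Next I'll move over the block and look with the wrist camera.

```bash
python3 -c "
from h import *
np.set_printoptions(precision=4,suppress=True)
print(np.array(bot.camera_info('wrist')['hand_eye']))"
python3 -m inch '[38,91,10,0,0,0,60,75,182,20,0,0,0,60,112,273,30,0,0,0,60,150,365,40,0,0,0,60,188,456,50,0,0,0,60,225,547,60,0,0,0,60,262,638,70,0,0,0,60,262,638,80,0,0,0,60]'
```

```text
[[ 0.0006 -0.9497 -0.3131  0.0805]
 [ 1.      0.0006 -0.0001  0.0004]
 [ 0.0003 -0.3131  0.9497 -0.1205]
 [ 0.      0.      0.      1.    ]]
clock: 1.47
eef_pos: [0.3268, -0.1496, 0.2884]
tool_rot: [0.979, 0.205, 0.0, 0.0]
ft_force: [0.7, -0.5, 0.2]
grip_width: 0.0516
grasp_force: 0.0
```

```bash
python3 -m inch '[150,400,-28,0,0,0,60,150,400,-28,0,0,0,60,150,400,-28,0,0,0,60,150,400,-28,0,0,0,60,150,400,-28,0,0,0,60,150,400,-28,0,0,0,60,150,400,-28,0,0,0,60,150,400,-28,0,0,0,60]'
python3 -m inch '[35,95,-6,0,0,0,60,35,95,-6,0,0,0,60,35,95,-6,0,0,0,60,35,95,-6,0,0,0,60]'
cat > w.py <<'E'
from h import *
import sys
np.set_printoptions(precision=4,suppress=True)
def look(name,ts,z=None):
    o=bot.get_obs(); c=cam("wrist"); im=bot.camera("wrist"); cv2.imwrite(f"pics/{name}.png",cv2.resize(im,(800,600)))
    print(o["clock"],o["eef_pos"],o["tool_rot"],o["joint_pos"])
    for t in ts:
        r=bot.spot_point("wrist",t)
        for x in r[:2]: print(t,np.round(x["uv"],1),round(x["confidence"],2),onz(c,x["uv"],ts[t])[:2])
    return c,im
if __name__=="__main__":
    look("w1",dict(linchpin=.04,ring_crown=.095,pin_block=0.0))
E
python3 w.py
```

```text
clock: 2.13
eef_pos: [0.4438, 0.1623, 0.2663]
tool_rot: [0.979, 0.205, 0.0, 0.0]
ft_force: [0.5, 0.4, 0.6]
grip_width: 0.0514
grasp_force: 0.0
clock: 2.47
eef_pos: [0.4887, 0.2391, 0.2589]
tool_rot: [0.975, 0.222, -0.002, -0.008]
ft_force: [0.1, 0.4, 0.1]
grip_width: 0.0511
grasp_force: 0.0
2.4667 [0.4887 0.2391 0.2589] [ 0.9751  0.2218 -0.002  -0.0082] [0.4463 0.3267 0.1364 1.3808 0.0168 3.1406]
ring_crown [232.1 139.5] 0.45 [0.5185 0.2816]
pin_block [238.8 131.3] 0.97 [0.518  0.2811]
```

View pics/w1.png

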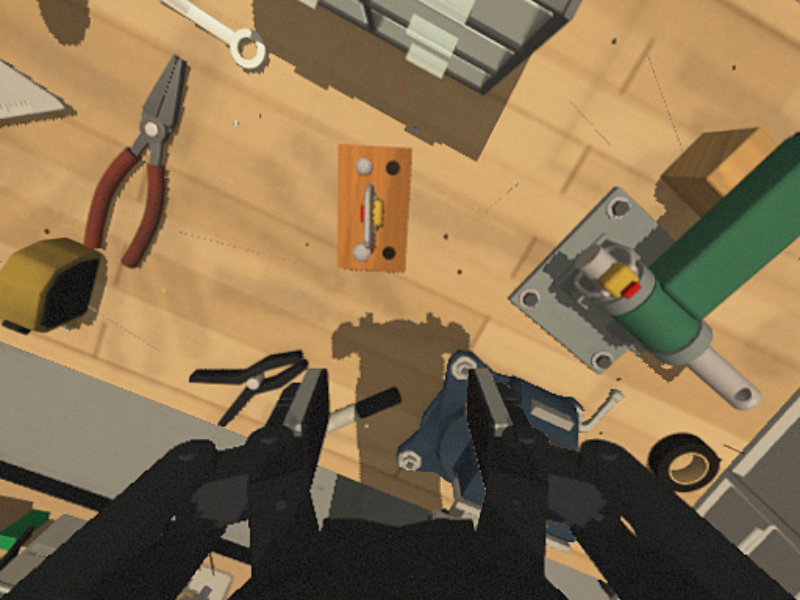

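The wrist view shows the block upright at (375,208) in 800 px. The linchpin's red lug is at its left (363,213), so the ring swings right. The hitch pin's bare end is at (745,398), with the hole visible. I'll compute the block's yaw and a second estimate of the bracket pose.

```bash
cat > m.py <<'E'
from h import *
from w import look
np.set_printoptions(precision=4,suppress=True)
def rect(c,t,z):
    r=bot.silhouettes("wrist",t)
    for x in r[:2]:
        m=x["mask"].astype(np.uint8); cs=max(cv2.findContours(m,0,cv2.CHAIN_APPROX_NONE)[0],key=len)[:,0,:]
        P=np.array([onz(c,p,z)[:2] for p in cs[::1]],np.float32)*1000
        q=cv2.minAreaRect(P); print(t,round(x["confidence"],2),x["uv"],"rect mm",np.round(q[0],1),np.round(q[1],1),round(q[2],1))
E
python3 - <<'E'
from m import *
c,im=look("w1b",dict(bore_mid=.089,pin_axis=.078,hitch_bracket=0,linchpin=.04))
rect(c,"pin_block",.04); rect(c,"linchpin",.05)
E
python3 -m inch '[0,0,0,0,0,0.12,60,0,0,0,0,0,0.24,60,0,0,0,0,0,0.36,60,0,0,0,0,0,0.48,60,0,0,0,0,0,0.6,60,0,0,0,0,0,0.72,60,0,0,0,0,0,0.84,60,0,0,0,0,0,0.96,60]'
python3 -m inch '[5,5,0,0,0,0.12,60,10,10,0,0,0,0.24,60,15,15,0,0,0,0.36,60,20,20,0,0,0,0.48,60,25,25,0,0,0,0.6,60,25,30,0,0,0,0.72,60,25,35,0,0,0,0.84,60,25,40,0,0,0,0.96,60]'
python3 -m inch '[0,0,-10,0,0,0.12,60,0,0,-20,0,0,0.24,60,0,0,-30,0,0,0.36,60,0,0,-40,0,0,0.48,60,0,0,-50,0,0,0.6,60,0,0,-50,0,0,0.72,60,0,0,-50,0,0,0.84,60,0,0,-50,0,0,0.96,60]'
python3 -m inch '[0,0,0,0,0,0.12,60,0,0,0,0,0,0.24,60,0,0,0,0,0,0.24,60]'
python3 - <<'E'
from m import *
c,im=look("w2",dict(bore_mid=.089,pin_axis=.078,hitch_bracket=0,linchpin=.04,ring_crown=.095))
rect(c,"pin_block",.04); rect(c,"linchpin",.05)
E
```

```text
2.6667 [0.4868 0.2354 0.2603] [ 0.9755  0.2197 -0.0022 -0.0077] [0.442  0.32   0.1306 1.3824 0.0161 3.1406]
bore_mid [467.1 244.4] 0.86 [ 0.5228 -0.0226]
pin_axis [415.1 196. ] 0.95 [0.5461 0.0592]
hitch_bracket [385.9 177.1] 0.98 [0.5481 0.0594]
hitch_bracket [233.6 136.6] 0.64 [0.5064 0.2806]
linchpin [238.6 131.4] 0.57 [0.5205 0.2762]
pin_block 0.89 [241.4, 122.7] rect mm [520. 279.] [96.  55.3] 22.7
linchpin 0.78 [235.1, 132.5] rect mm [515.6 277.4] [47.4 15.6] 23.7
clock: 3.68
eef_pos: [0.4874, 0.2361, 0.2603]
tool_rot: [0.762, 0.648, -0.005, -0.006]
ft_force: [-0.1, -0.1, 0.1]
grip_width: 0.0514
grasp_force: 0.0
clock: 4.35
eef_pos: [0.5125, 0.2763, 0.2601]
tool_rot: [0.377, 0.926, -0.008, -0.003]
ft_force: [-0.2, 1.2, 0.1]
grip_width: 0.0512
grasp_force: 0.0
clock: 5.02
eef_pos: [0.5122, 0.276, 0.2099]
tool_rot: [-0.094, 0.996, -0.008, 0.001]
ft_force: [-0.1, 0.3, 0.2]
grip_width: 0.0514
grasp_force: 0.0
clock: 5.27
eef_pos: [0.5123, 0.2761, 0.2103]
tool_rot: [-0.21, 0.978, -0.008, 0.002]
ft_force: [-0.1, 0.5, -0.3]
grip_width: 0.0513
grasp_force: 0.0
5.2667 [0.5123 0.2761 0.2103] [-0.2104  0.9776 -0.0079  0.0019] [ 0.5022  0.4243  0.1532  1.3006 -0.0163  0.0782]
pin_axis [ 25.6 125.9] 0.72 [0.5442 0.0599]
hitch_bracket [ 82.6 121. ] 0.67 [0.543  0.0628]
linchpin [256.6 187.6] 0.82 [0.5209 0.2796]
ring_crown [255.4 202.8] 0.59 [0.5191 0.2781]
pin_block 0.79 [253.9, 175.3] rect mm [516.9 278.7] [101.4  56.5] 22.5
linchpin 0.63 [256.9, 192.4] rect mm [528.3 283.6] [51.3 15.3] 24.1
```

```bash
python3 - <<'E'
from h import *
o=bot.get_obs(); q=R.from_quat(o["tool_rot"]); y=np.pi+.394
t=R.from_quat([np.cos(y/2),np.sin(y/2),0,0]); print((t*q.inv()).as_rotvec())
E
```

```text
[ 0.01492311  0.00674078 -0.02752776]
```

View pics/w2.png

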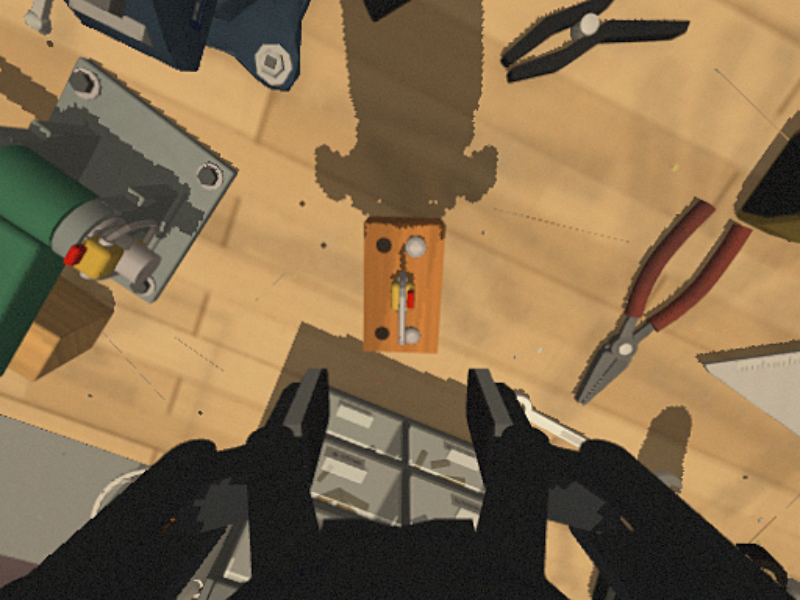

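View w2 shows the block at (403,285), lined up between the jaws, with the lug on the right at (411,298). I'll descend and grip.

```bash
python3 -m inch '[8,3,-30,0.015,0.007,-0.028,60,8,3,-60,0.015,0.007,-0.028,60,8,3,-90,0.015,0.007,-0.028,60,8,3,-115,0.015,0.007,-0.028,60,8,3,-130,0.015,0.007,-0.028,60,8,3,-138,0.015,0.007,-0.028,60,8,3,-144,0.015,0.007,-0.028,60,8,3,-144,0.015,0.007,-0.028,60]'
python3 - <<'E'
from m import *
c,im=look("w3",dict(linchpin=.04))
rect(c,"linchpin",.05)
E
```

```text
clock: 6.33
eef_pos: [0.5201, 0.2792, 0.0654]
tool_rot: [-0.196, 0.981, -0.0, -0.001]
ft_force: [0.1, -0.3, 0.0]
grip_width: 0.0512
grasp_force: 0.0
6.3333 [0.5201 0.2792 0.0654] [-0.1958  0.9806 -0.0001 -0.0007] [ 0.4925  0.5576 -0.0318  0.9828  0.0002  0.0984]
linchpin [256.6 241.7] 0.83 [0.5184 0.2797]
linchpin 0.59 [258.6, 260.9] rect mm [539.3 289.4] [75.4 16.3] 25.6
```

View pics/w3.png

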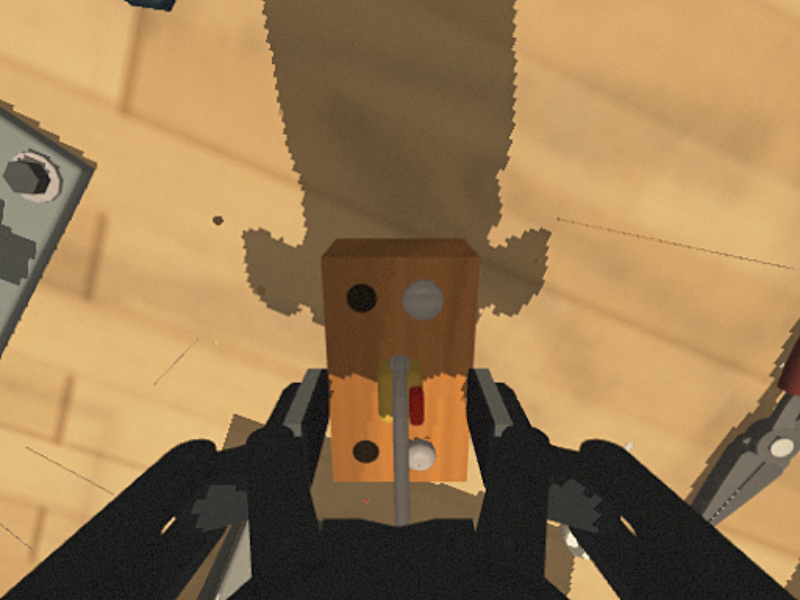

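The ring and head at (400,395) sit centred between the jaws. I'll close on the head.

```bash
python3 -m inch '[0,0,0,0,0,0,0,0,0,0,0,0,0,0,0,0,0,0,0,0,0,0,0,0,0,0,0,0,0,0,0,0,0,0,0,0,0,0,0,0,0,0]'
```

```text
clock: 6.98
eef_pos: [0.521, 0.2797, 0.0674]
tool_rot: [-0.196, 0.981, 0.0, 0.001]
ft_force: [0.0, -0.4, 6.2]
grip_width: 0.0143
grasp_force: 61.0
```

```bash
python3 -m inch '[0,0,4,0,0,0,0,0,0,10,0,0,0,0,0,0,20,0,0,0,0,0,0,35,0,0,0,0,0,0,55,0,0,0,0,0,0,80,0,0,0,0,0,0,105,0,0,0,0,0,0,105,0,0,0,0]'
python3 - <<'E'
from m import *
c,im=look("w4",dict(linchpin=.135,linchpin_tip=.105))
rect(c,"linchpin",.135)
E
```

```text
clock: 7.65
eef_pos: [0.5228, 0.2803, 0.1774]
tool_rot: [-0.196, 0.981, 0.001, 0.004]
ft_force: [1.7, 0.8, -0.8]
grip_width: 0.014
grasp_force: 59.9
7.65 [0.5228 0.2803 0.1774] [-0.1958  0.9806  0.0011  0.0042] [ 0.4923  0.458   0.1184  1.2224 -0.0003  0.0981]
linchpin [256.  240.9] 0.88 [0.5295 0.2842]
linchpin_tip [254.1 220.6] 0.68 [0.5289 0.2825]
```

View pics/w4.png

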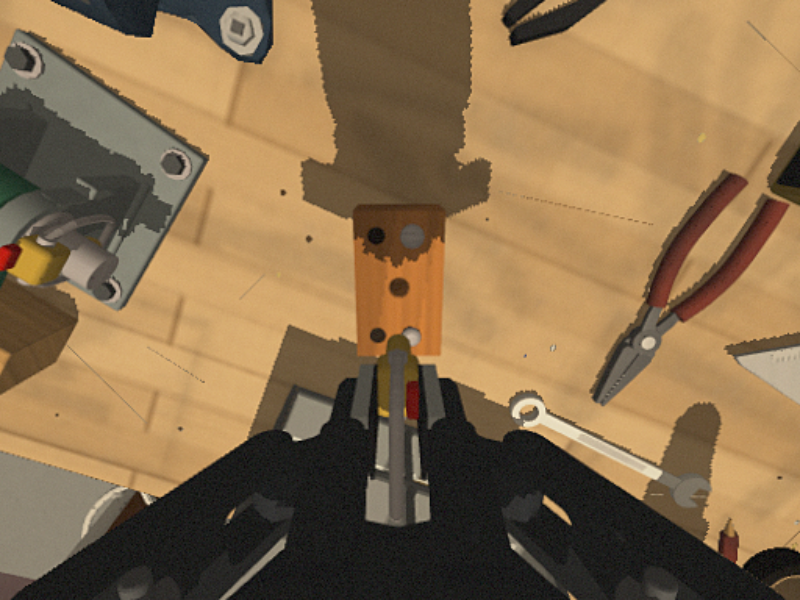

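The linchpin is held, with its head at (395,380), and the block's hole is now empty at (399,287). I'll carry it over the bracket, turning on the way.

```bash
python3 - <<'E'
from h import *
c=cam("wrist"); print("blockhole",onz(c,(255.4,183.7),.04),"origin",onz(c,(256,240.9),.150))
o=bot.get_obs(); q=R.from_quat(o["tool_rot"]); y=np.pi-.265
t=R.from_quat([np.cos(y/2),np.sin(y/2),0,0]); print((t*q.inv()).as_rotvec())
E
python3 -m inch '[0,0,33,0,0,0,0,0,-38,33,0,0,-0.1,0,0,-76,33,0,0,-0.2,0,0,-114,33,0,0,-0.3,0,0,-152,33,0,0,-0.4,0,0,-190,33,0,0,-0.5,0,0,-228,33,0,0,-0.6,0,0,-266,33,0,0,-0.65,0]'
python3 -m inch '[0,-36,0,0,0,0,0,0,-36,0,0,0,0,0,0,-36,0,0,0,0,0]'
python3 - <<'E'
from m import *
c,im=look("w5",dict(bore_mid=.089,pin_axis=.078,hitch_bracket=0,linchpin=.183,linchpin_tip=.152))
r=bot.silhouettes("wrist","bore_mid"); print(len(r))
E
```

```text
blockhole [0.51216273 0.27661738 0.04      ] origin [0.51471819 0.27755604 0.15      ]
[ 4.56752920e-04 -2.84933685e-03 -6.59262870e-01]
clock: 8.52
eef_pos: [0.5187, 0.0115, 0.2024]
tool_rot: [0.129, 0.992, -0.0, -0.002]
ft_force: [1.4, -0.6, -0.9]
grip_width: 0.014
grasp_force: 59.9
clock: 8.77
eef_pos: [0.5191, -0.0247, 0.2025]
tool_rot: [0.13, 0.992, 0.0, -0.002]
ft_force: [-0.0, 0.6, -2.1]
grip_width: 0.0142
grasp_force: 60.0
8.7667 [ 0.5191 -0.0247  0.2025] [ 0.1296  0.9916  0.0001 -0.002 ] [-0.0477  0.3095 -0.0363  1.2289  0.0004  0.2123]
bore_mid [256.2 201.8] 0.92 [ 0.5244 -0.0243]
bore_mid [251.2 239.3] 0.4 [ 0.5604 -0.0388]
pin_axis [347.9 196.9] 0.93 [0.546  0.0608]
hitch_bracket [329.4 178. ] 0.83 [0.5487 0.0633]
linchpin [255.9 240.4] 0.64 [ 0.5142 -0.0225]
linchpin_tip [255.2 219.5] 0.94 [ 0.5146 -0.0229]
linchpin_tip [252.6 238.6] 0.47 [ 0.5282 -0.0284]
1
```

View pics/w5.png

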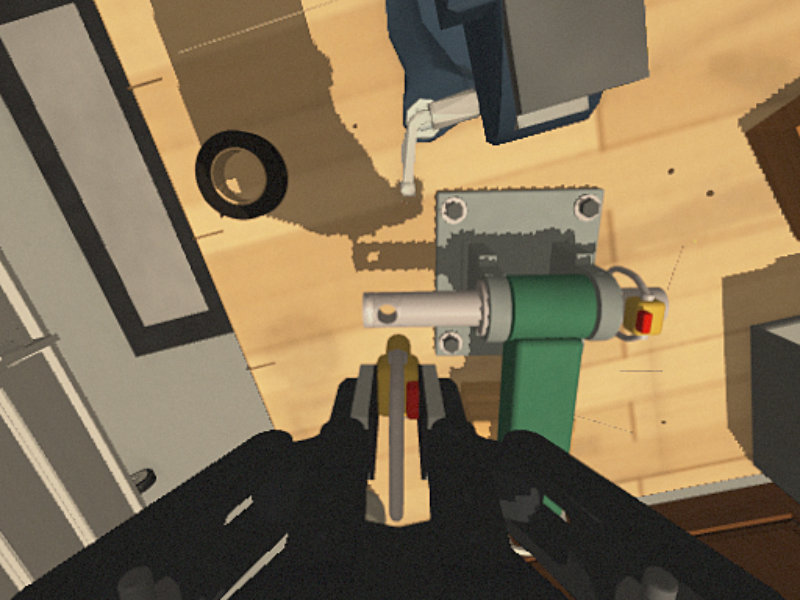

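```bash
python3 - <<'E'
from m import *
o=bot.get_obs();print(o["eef_pos"],o["tool_rot"])
c=cam("wrist")
i=bot.camera_info("wrist");H=np.array(i["hand_eye"]);K=c[0];D=c[1]
C=(K,D,H)
for z in (.02,.0225,.025,.0275): print(z,proj(C,[[0,0,z],[0,0,z+.031]]).round(1).tolist())
# tool-frame xy from image for given tool z
print("org",onz(C,(255.9,240.4),.0265),"tip",onz(C,(255.2,219.5),.0575))
print("hole tool",onz(C,(247.7,198.4),.2025-.089),"world",onz(c,(247.7,198.4),.089))
# refine hole from picture
im=cv2.imread("pics/w5.png")[285:335,355:490]
cv2.imwrite("pics/w5c.png",cv2.resize(im,None,fx=5,fy=5,interpolation=2))
E
```

```text
[ 0.5203 -0.0214  0.204 ] [ 0.1263  0.992   0.0001 -0.0003]
0.02 [[254.5, 248.0], [254.4, 225.4]]
0.0225 [[254.5, 245.8], [254.4, 223.8]]
0.025 [[254.5, 243.8], [254.4, 222.4]]
0.0275 [[254.5, 241.8], [254.4, 220.9]]
org [0.0015 0.0009 0.0265] tip [0.0015 0.0006 0.0575]
hole tool [-0.0022 -0.0061  0.1135] world [ 0.5213 -0.028   0.089 ]
```

View pics/w5c.png

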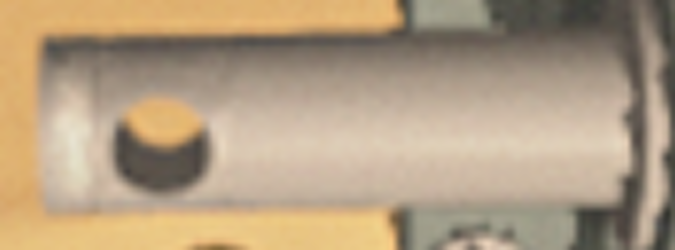

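The crop shows the hole mouth at about (387,314) in 800 px. The pin's axis is level in the image, so the yaw is right. I'll go closer and settle above the hole.

```bash
python3 -m inch '[1,-4,-10,0,0,0,0,3,-11,-20,0,0,0,0,3,-11,-32,0,0,0,0,3,-11,-37,0,0,0,0,3,-11,-37,0,0,0,0,3,-11,-37,0,0,0,0,3,-11,-37,0,0,0,0]'
python3 - <<'E'
from m import *
c,im=look("w6",dict(bore_mid=.089,linchpin=.14,linchpin_tip=.109))
o=bot.get_obs();print(o["eef_pos"],o["ft_force"])
cr=im[140:290,180:380]
cv2.imwrite("pics/w6c.png",cv2.resize(cr,None,fx=4,fy=4,interpolation=2))
E
```

```text
clock: 9.7
eef_pos: [0.5236, -0.0338, 0.1674]
tool_rot: [0.128, 0.992, 0.0, 0.0]
ft_force: [1.1, -0.3, -1.3]
grip_width: 0.0146
grasp_force: 59.9
9.7 [ 0.5236 -0.0338  0.1674] [0.1275 0.9918 0.0001 0.0001] [-0.0646  0.3415 -0.0865  1.1425  0.0002  0.1911]
bore_mid [268.  207.3] 0.7 [ 0.5237 -0.0227]
linchpin [254.7 239.4] 0.76 [ 0.5221 -0.0333]
linchpin_tip [254.6 219.4] 0.77 [ 0.5225 -0.0334]
[ 0.5238 -0.0337  0.1678] [-0.4481  0.2641 -1.9638]
```

View pics/w6c.png

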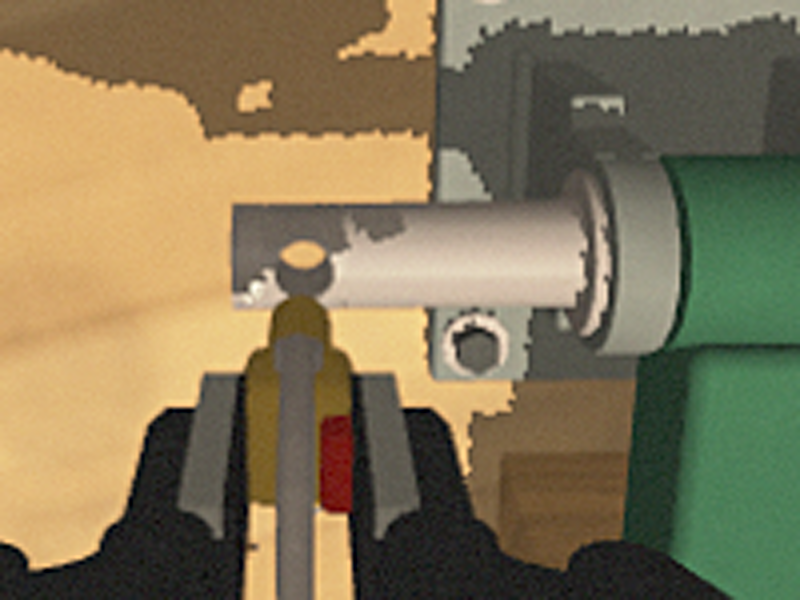

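```bash
python3 - <<'E'
from m import *
i=bot.camera_info("wrist");H=np.array(i["hand_eye"]);c=cam("wrist");C=(c[0],c[1],H)
for r in (205.5,207): print("hole",onz(C,(256.3,r),.0787))
print("tip",onz(C,(254.6,219.4),.0584),"org",onz(C,(254.7,239.4),.0274))
o=bot.get_obs();print(o["eef_pos"],R.from_quat(o["tool_rot"]).as_matrix())
E
```

```text
hole [0.0042 0.0015 0.0787]
hole [0.0029 0.0015 0.0787]
tip [0.0012 0.0001 0.0584] org [0.0017 0.0001 0.0274]
[ 0.5238 -0.0337  0.1678] [[-0.9675  0.2528  0.0011]
 [ 0.2528  0.9675  0.0001]
 [-0.001   0.0004 -1.    ]]
```

```bash
python3 -m inch '[-1,1.5,-6,0,0,0,0,-1,1.5,-12,0,0,0,0,-1,1.5,-17,0,0,0,0,-1,1.5,-20,0,0,0,0,-1,1.5,-22,0,0,0,0,-1,1.5,-23,0,0,0,0]'
python3 -m inch '[0,0,-1,0,0,0,0,0,0,-2,0,0,0,0,0,0,-3,0,0,0,0,0,0,-3,0,0,0,0]'

```

```text
clock: 10.4
eef_pos: [0.5222, -0.0322, 0.1436]
tool_rot: [0.127, 0.992, 0.0, -0.0]
ft_force: [0.3, 0.2, -0.6]
grip_width: 0.0142
grasp_force: 60.0
clock: 10.73
eef_pos: [0.5228, -0.0323, 0.1413]
tool_rot: [0.128, 0.992, 0.0, 0.0]
ft_force: [0.4, -0.4, -1.7]
grip_width: 0.0145
grasp_force: 60.0
```

```bash
python3 -m inch '[0,0,-2,0,0,0,0,0,0,-4,0,0,0,0,0,0,-6,0,0,0,0,0,0,-6,0,0,0,0]'
python3 -m inch '[0,0,-2,0,0,0,0,0,0,-4,0,0,0,0,0,0,-6,0,0,0,0,0,0,-6,0,0,0,0]'

```

```text
clock: 11.07
eef_pos: [0.5229, -0.0323, 0.135]
tool_rot: [0.127, 0.992, 0.0, 0.0]
ft_force: [2.7, -0.6, -2.8]
grip_width: 0.0147
grasp_force: 59.9
clock: 11.4
eef_pos: [0.523, -0.0323, 0.1291]
tool_rot: [0.128, 0.992, 0.0, 0.001]
ft_force: [4.7, -0.4, -3.4]
grip_width: 0.0143
grasp_force: 59.9
```

```bash
python3 -m inch '[1,0,0,0,0,0,0,1,0,-2,0,0,0,0,1,0,-4,0,0,0,0,1,0,-6,0,0,0,0,1,0,-6,0,0,0,0]'
python3 -m inch '[0,0,-2,0,0,0,0,0,0,-4,0,0,0,0,0,0,-5,0,0,0,0,0,0,-5,0,0,0,0]'

```

```text
clock: 11.82
eef_pos: [0.5233, -0.0323, 0.1227]
tool_rot: [0.128, 0.992, 0.0, -0.0]
ft_force: [3.2, -0.5, -2.2]
grip_width: 0.0142
grasp_force: 59.9
clock: 12.15
eef_pos: [0.5233, -0.0322, 0.1179]
tool_rot: [0.128, 0.992, 0.0, -0.0]
ft_force: [2.0, -0.6, -2.8]
grip_width: 0.0142
grasp_force: 59.9
```

```bash
python3 -m inch '[0,0,-1,0,0,0,0,0,0,-2,0,0,0,0,0,0,-2,0,0,0,0]'
python3 -m inch '[0,0,-1,0,0,0,0,0,0,-2,0,0,0,0,0,0,-2,0,0,0,0]'

```

```text
clock: 12.4
eef_pos: [0.5234, -0.0322, 0.1162]
tool_rot: [0.127, 0.992, 0.0, -0.0]
ft_force: [2.4, -1.4, -0.3]
grip_width: 0.0142
grasp_force: 60.2
clock: 12.65
eef_pos: [0.5235, -0.0322, 0.1158]
tool_rot: [0.127, 0.992, 0.0, 0.0]
ft_force: [-2.0, -0.1, 11.0]
grip_width: 0.0146
grasp_force: 61.4
```

Seated: contact came at TCP z = 0.116, as predicted. Release, rise and look.

```bash
python3 -m inch '[0,0,2,0,0,0,0,0,0,2,0,0,0,20,0,0,2,0,0,0,45,0,0,2,0,0,0,45,0,0,2,0,0,0,45,0,0,2,0,0,0,45]'
python3 -m inch '[0,0,5,0,0,0,45,0,0,15,0,0,0,45,0,0,35,0,0,0,45,0,0,60,0,0,0,45,0,0,80,0,0,0,45,0,0,80,0,0,0,45,0,0,80,0,0,0,45]'
python3 - <<'E'
from m import *
c,im=look("w7",dict(linchpin=.089,ring_crown=.144))
cr=im[140:290,180:380]
cv2.imwrite("pics/w7c.png",cv2.resize(cr,None,fx=4,fy=4,interpolation=2))
E
```

```text
clock: 13.15
eef_pos: [0.5229, -0.0321, 0.1158]
tool_rot: [0.127, 0.992, 0.0, -0.001]
ft_force: [-0.3, 0.8, -0.4]
grip_width: 0.0386
grasp_force: 0.0
clock: 13.73
eef_pos: [0.5246, -0.0323, 0.1984]
tool_rot: [0.127, 0.992, 0.0, 0.002]
ft_force: [0.4, -0.1, -0.9]
grip_width: 0.0384
grasp_force: 0.0
13.7333 [ 0.5246 -0.0323  0.1984] [0.1275 0.9918 0.0003 0.0021] [-0.0616  0.3175 -0.036   1.213   0.0003  0.1941]
linchpin [255.9 194.2] 0.67 [ 0.5223 -0.0301]
```

View pics/w7c.png

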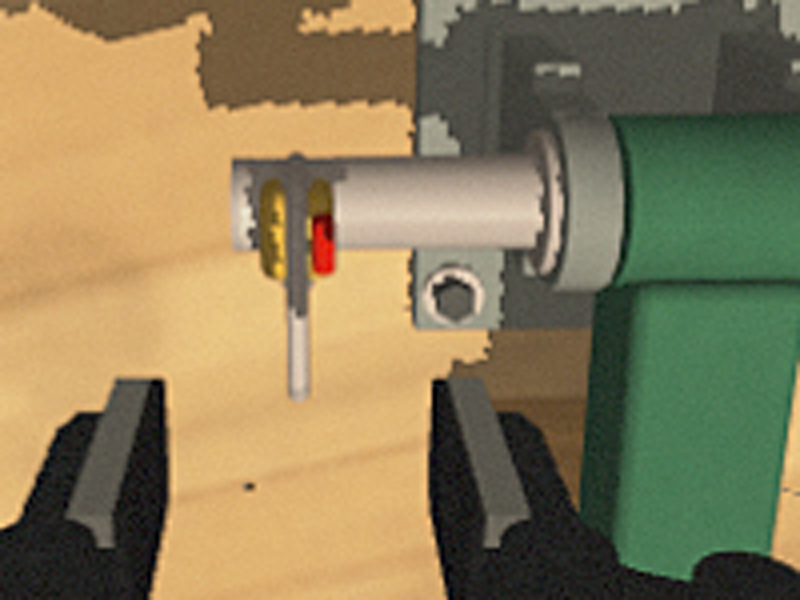

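The linchpin is seated with its ring up at (297,330) in the crop. The lug faces inboard and the bare end lies at left. I'll close the fingers inboard of the ring and lower them behind its crown.

```bash
python3 -m inch '[0,0,0,0,0,0,0,3,11,0,0,0,0,0,6,22,0,0,0,0,0,6,22,0,0,0,0,0,6,22,-10,0,0,0,0,6,22,-25,0,0,0,0,6,22,-45,0,0,0,0,6,22,-45,0,0,0,0]'
python3 -m inch '[0,0,0,0,0,0,0]'
```

```text
clock: 14.55
eef_pos: [0.5265, -0.01, 0.1469]
tool_rot: [0.127, 0.992, -0.0, -0.004]
ft_force: [-0.4, 0.8, -0.7]
grip_width: -0.0001
grasp_force: 0.0
clock: 14.63
eef_pos: [0.528, -0.0101, 0.1497]
tool_rot: [0.127, 0.992, -0.0, -0.002]
ft_force: [0.0, -0.7, 0.5]
grip_width: -0.0002
grasp_force: 0.0
```

```bash
python3 -m inch '[-2,-8,0,0,0,0,0,-4,-16,0,0,0,0,0,-6,-24,0,0,0,0,0,-8,-31,0,0,0,0,0,-10,-38,0,0,0,0,0,-12,-45,0,0,0,0,0,-14,-52,0,0,0,0,0,-15,-57,0,0,0,0,0]'
python3 - <<'E'
from m import *
c,im=look("w8",dict(ring_crown=.125,linchpin=.089))
cr=im[140:290,180:380]
cv2.imwrite("pics/w8c.png",cv2.resize(cr,None,fx=4,fy=4,interpolation=2))
E
```

```text
clock: 15.3
eef_pos: [0.514, -0.0684, 0.1514]
tool_rot: [0.128, 0.992, -0.0, -0.0]
ft_force: [-0.4, 0.4, 2.0]
grip_width: 0.0005
grasp_force: 0.7
15.3 [ 0.514  -0.0684  0.1514] [ 0.1278  0.9918 -0.0004 -0.0001] [-0.1319  0.3439 -0.1281  1.099  -0.0007  0.1243]
ring_crown [252.7 239.5] 0.6 [ 0.5116 -0.0689]
linchpin [302.7 214.8] 0.93 [ 0.5199 -0.0335]
```

View pics/w8c.png

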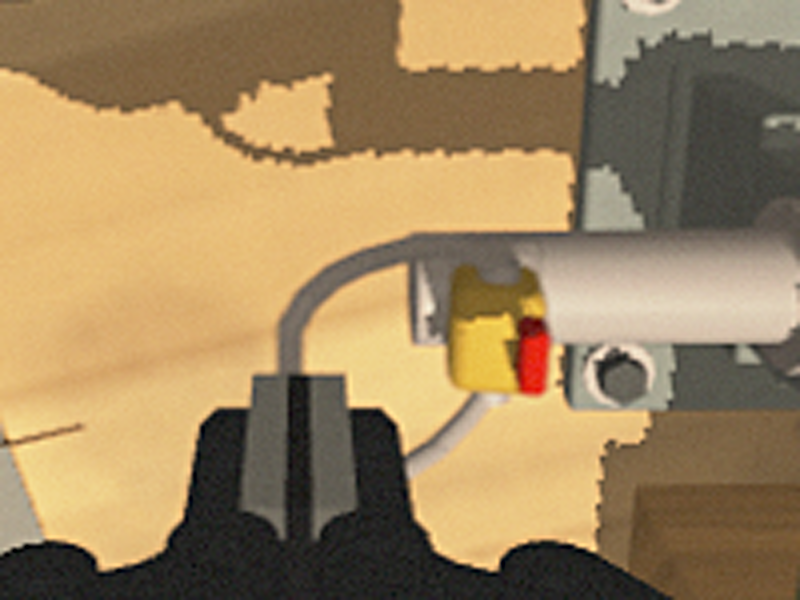

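The crown at (290,375) in the crop is bent over and lies under the closed tips. I'll press down past over-centre.

```bash
python3 -m inch '[-0.5,-2,-6,0,0,0,0,-1,-4,-12,0,0,0,0,-1.5,-6,-18,0,0,0,0,-1.5,-6,-24,0,0,0,0,-1.5,-6,-30,0,0,0,0,-1.5,-6,-36,0,0,0,0,-1.5,-6,-40,0,0,0,0,-1.5,-6,-44,0,0,0,0]'
python3 -m inch '[0,0,0,0,0,0,0,0,0,0,0,0,0,0]'
python3 -m inch '[-4,-14,0,0,0,0,0,-4,-14,30,0,0,0,0,-4,-14,60,0,0,0,0,-4,-14,90,0,0,0,0,2,10,90,0,0,0,0,4,20,90,0,0,0,0,4,20,90,0,0,0,0]'
python3 - <<'E'
from m import *
c,im=look("w9",dict(ring_crown=.052,linchpin=.089))
K=c
for n in("scene",):
    s=bot.camera(n); C=cam(n); u=proj(C,[[.52,-.04,.08]])[0]; print(u)
cr=im[120:300,130:400]; cv2.imwrite("pics/w9c.png",cv2.resize(cr,None,fx=2.9,fy=2.9,interpolation=2))
E
```

```text
clock: 16.12
eef_pos: [0.5125, -0.0727, 0.1062]
tool_rot: [0.127, 0.992, 0.0, -0.001]
ft_force: [0.7, 0.6, 0.5]
grip_width: -0.0001
grasp_force: 0.3
clock: 16.28
eef_pos: [0.5124, -0.073, 0.1066]
tool_rot: [0.127, 0.992, 0.0, -0.001]
ft_force: [-0.9, 0.6, -0.3]
grip_width: 0.0002
grasp_force: 0.0
clock: 16.87
eef_pos: [0.517, -0.0515, 0.1972]
tool_rot: [0.126, 0.992, 0.0, 0.0]
ft_force: [-0.8, 0.7, -0.3]
grip_width: -0.0001
grasp_force: 0.0
16.8667 [ 0.517  -0.0515  0.1972] [0.126  0.992  0.0003 0.    ] [-0.0997  0.3099 -0.05    1.2108  0.0007  0.153 ]
ring_crown [267.6 183. ] 0.56 [ 0.5172 -0.0374]
linchpin [351.9 173.8] 0.73 [0.5166 0.0362]
[262.3791 154.4402]
```

View pics/w9c.png

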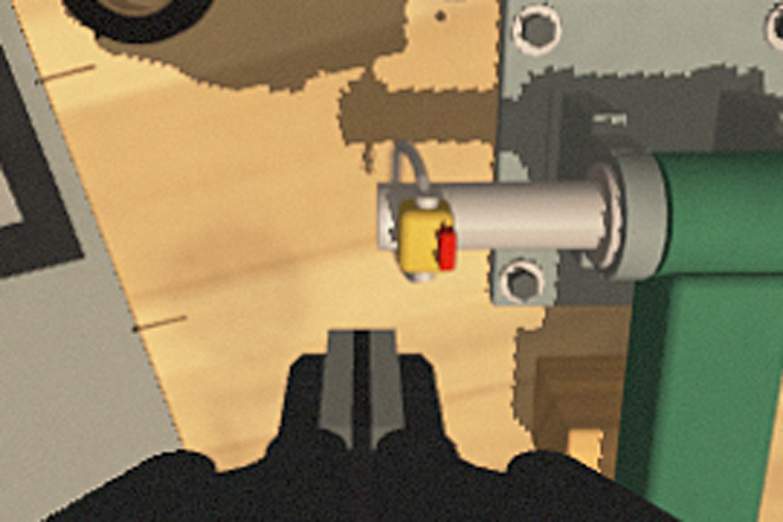

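Ring is down beneath the pin, with its wire visible at (400,150) running under it. The crown reads about 5 mm from the locked position. The head sits on the pin and the arm is clear, so I'm handing in.

```bash
python3 -c "
from workcell import bot
print(bot.job_done())"
```

```text
the job is handed in; nothing more can be done
None
```

The linchpin is down through the hitch pin's cross hole with its head on the pin and its ring side facing the bare end. The ring is swung over that end and, by the last wrist picture, locked beneath, and I handed the job in at about 17 s of the 51 s allowed.

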